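# Seal the consumables pot and lock its lid

## Task

Close up the pot of welding tips: gently set the lid with the bar grip on the pot (do not drop it), then press it down until it is fully home. Then fit the T-handle's square bore over the square spindle beside the pot, press it down fully home, and turn it clockwise (seen from above) until the dog lies over the lid and points at the pot's centre. Leave lid and handle in place, let go, and do not disturb the other things on the bench.

Things in the scene. Friction and masses are not known exactly. Their poses are not given: they have to be found in the camera images.
- pot: Fixed grey round pot, 120 mm outside and 110 mm inside diameter, rim 70 mm above the bench, open on top, holding copper tips. Origin: centre of its underside on the bench, z up. A steel post with the spindle stands 85 mm from the pot's axis towards the pot's +y. Nothing of it rises higher than the spindle, 111 mm above the bench.
- lid_seat (a point): Where the lid's origin must finally be: on the pot's axis, 60 mm above the bench (10 mm below the rim). An unpressed lid rests 6 mm higher.
- lid: Loose aluminium lid, 0.4 kg: flange 120 mm in diameter, 8 mm thick; tapered spigot below (98 mm, 88 mm at its foot, 10 mm deep); upright bar grip on top (50 mm along x, 12 mm thick along y, 32 mm high). Origin: centre of the spigot's underside; flange from 10 to 18 mm, grip top 50 mm above it. Starts spigot down on the bench. Its yaw on the pot does not matter.
- lid_seal (a joint): Black rubber seal ring on the pot's rim, 106 mm inside, 120 mm outside diameter: travel in m. 0 as found, 6 mm proud of the rim; 0.006 fully down, flush with the rim. Stiff: it goes down when the lid on it is pressed with about 10 to 15 N, and stays down.
- handle_seat (a point): Where the handle's origin must finally be: on the spindle's axis on top of the dog, 88.5 mm above the bench. Axes turn with the spindle: x points along the dog; the square's faces look along x and y. The spindle is 12 mm square, rises 22 mm above this point, its top 6 mm narrowed to 8 mm square.
- spindle_seal (a joint): Round black rubber collar, 26 mm diameter, at the spindle's foot: travel in m. 0 as found, 6 mm proud of the dog's top; 0.006 fully down, flush. Stiff: it goes down when the handle on it is pressed with about 10 N, and stays down.
- handle: Loose steel T-handle, 0.25 kg: hub 30 mm square and 29 mm high with a 14 mm square bore, 25 mm deep, open below (sides parallel to the handle's x and y); on it a bar 84 mm along x, 12 mm thick along y, 24 mm high. Origin: centre of the hub's underside; bar from 29 to 53 mm above it. Starts hub down. Fits the spindle in any of four quarter turns, with about 0.15 rad of play.
- spindle (a joint): Angle of the square spindle and its dog in rad: near 0 as found (dog clear of the lid), grows clockwise seen from above, stop at 1.4 where the dog points at the pot's axis. Stays where left. The dog is a steel finger 16 mm wide, 8 mm thick, tip 45 mm from the axis; it passes 2.5 mm above a lid that is home and is blocked by one that is not.
- bracket: Bystander: steel plate 110 x 100 x 6 mm with two upright tubes up to 91 mm high. Origin: centre of its underside.
- hammer: Bystander: hammer 240 mm long lying on the bench near the robot. Origin: underside, mid-length.
- brush: Bystander: brush 220 mm long lying on the bench near the robot. Origin: underside, mid-length.
- disc: Bystander: plain steel disc 80 mm in diameter, 10 mm thick, no grip. Origin: centre of its underside.
- jar: Bystander: closed jar 64 mm in diameter, 75 mm high. Origin: centre of its underside.
- block: Bystander: steel block 40 x 25 x 18 mm. Origin: centre of its underside.
- angle: Bystander: piece of steel angle, 90 x 30 mm, 30 mm high. Origin: centre of its underside.
Not all that is in view belongs to the job. Of the things shaped like the lid, the aluminium one is meant.

How it is judged:
On the way, in this order (a step that is already met when the one before it is completed fails the run):
1. the lid is on the pot, level and centred, its spigot in the mouth (horizontal distance between lid and lid_seat below 0.006 m and z of lid in the frame of lid_seat below 0.01 m and angle between lid's own z axis and vertical below 0.15 rad), for 0.05 s.
2. the lid is pressed fully home (horizontal distance between lid and lid_seat below 0.006 m and z of lid in the frame of lid_seat below 0.002 m and angle between lid's own z axis and vertical below 0.06 rad), for 0.2 s.
3. the handle's bore is over the square spindle (horizontal distance between handle and handle_seat below 0.004 m and z of handle in the frame of handle_seat below 0.012 m and angle between handle's own z axis and vertical below 0.15 rad), for 0.05 s.
4. the handle is pressed fully home on the spindle (horizontal distance between handle and handle_seat below 0.004 m and z of handle in the frame of handle_seat between -0.004 and 0.002 m and angle between handle's own z axis and vertical below 0.08 rad), for 0.1 s.
5. the dog is turned over the lid (value of joint spindle above 1.1 rad), for 0.2 s.
At the end, for the whole second after the job is handed in: The lid is on the pot within 6 mm of its axis, level and within 2 mm of fully home; the handle is upright on the spindle, within 4 mm of its axis and 2 mm of fully home; the spindle stands at more than 1.1 rad (dog over the lid); lid and handle are at rest (all of step 2 and all of step 4 and value of joint spindle above 1.1 rad and linear speed of each of lid, handle below 0.02 m/s); the robot touches nothing.
It fails at once if the lid is dropped or slammed onto the pot (faster than 0.4 m/s just above its seat) (horizontal distance between lid and lid_seat below 0.03 m and z of lid in the frame of lid_seat below 0.02 m and linear speed of lid above 0.4 m/s).
It fails at once if a bystander is moved by more than 30 mm (distance of any of bracket, hammer, brush, disc, jar, block, angle from where it was at the start of the episode above 0.03 m).
It also fails if it takes over 64 s, if anything falls off the work surface, if the arm or the gripper's body presses on something with over 40 N, if the wrist force passes 120 N, or if a joint passes its speed limit or range.

## Robot

A 6-joint arm with a two-finger parallel gripper is mounted at the origin on the work surface. World frame = base frame: x ahead of the robot, y to its left, z up, the work surface at z = 0. Lengths are in m, angles in rad, forces in N, time in s.
With the tool pointing down it reaches from about 0.25 to 0.725 m from the base axis. Payload 4 kg.
Tool frame: the origin (TCP) lies at the very end of the fingers, on their centre line; the grasp point (between the pads) lies 19 mm behind it; z points along the fingers, y is the line along which they close (so a half turn about z gives the same grasp; the last joint's range is limited). The gripper opens to 85 mm and grips with 20 to 120 N. Pads are 22 mm wide; open, the fingers measure 114 mm over their backs; the gripper's body (76 mm by 85 mm) begins 54 mm behind the grasp point. The pads swing forward as they close: fully open they stand 13 mm farther back than shut.
Start: joints at [1.17, 0.241, 0.005, 1.335, 0, 1.571], TCP at [0.195, 0.46, 0.193] pointing down, gripper open.
Joint ranges: [-2.72, 2.72], [-1.05, 1.87], [-1.09, 1.28], [-1.99, 2.15], [-1.42, 1.44], [-3.14, 3.14]. Speed limits (rad/s): [2.79, 2.79, 3.14, 3.14, 3.14, 3.14].

## Interface

Orientations are given as a unit quaternion [x, y, z, w].
In Python, from workcell import * gives the robot as it stands. The module is installed in compiled form; this text tells all that it offers.
- The arm moves only by the tool send_rows, never from a script. Its argument "steps" is text: rows parted by semicolons, each of 7 numbers parted by spaces: the opening, from -1 (shut) to 1 (fully open), then the shift along the world's x, y, z in m, then the turn, a rotation vector about the world's x, y, z in rad. A call has exactly 5 rows; each row shifts and turns the commanded pose from where the row before left it; what a row does not reach is not made up. A row lasts 1/12 s, in which the tool goes at most 41.7 mm and 7.16 degrees, less where a joint would pass 70% of its speed; a pose out of reach is approached as far as the arm can. A call is refused whole if a number of a shift passes 0.0417 or a number of a turn 0.125, either way. A call with a gripper value outside its range is refused whole. The fingers move at their own pace and stop on an object; the grip force is fixed at half the most. Time passes only in rows, so rows that do not move let the fingers close, or fill a call up. It gives the time, the measured TCP pose, the force, the opening and the grip force at its end, in the units of the state.
- get_obs(): the state, without advancing time (a new reading comes with each control period).
- camera(name): name is "side" or "top" or "wrist"; returns a dict with "frame" (400x640x3 uint8, red, green, blue), "range_z" (400x640 float32, m along the optical axis (not along the pixel's ray), 0 where there is no reading), "camera_matrix" (3x3 intrinsics, pixels), "k1" (the pictures are not rectified: a ray, as slopes to the right and down, at radius r is drawn at 1 + k1 r^2 times it, then the intrinsics apply), "extrinsics" (4x4, takes a point from world to camera coordinates); the wrist camera has in their place "T_tool_cam" (4x4, takes a point from camera to tool coordinates, whose origin is the TCP and whose axes are the flange's). Camera axes: x right, y down, z forward; pixel columns grow to the right and rows downward; lengths in m; the calibration is good to about 2 mm. A picture is of the moment at which its call begins: read the wrist's pose just before it.
- job_done(): hands the job in; it is judged then, once.
The state is a dict: "clock": time; "joint_pos": joint angles; "joint_vel": joint speeds; "tau": joint torques, N m; "eef_pos": TCP position; "tool_rot": TCP orientation; "ft_force": force on the tool from outside, world axes, zero at the start; "ft_torque": the same for the moment, N m; "grip_width": finger opening in m; "grasp_force": force on a finger pad.
Only numpy, scipy, OpenCV 4.12 (cv2) and the standard library are available. Lean on these libraries where they do the work, as an engineer would, in place of code of your own. Each camera call takes 0.05 s, during which the arm holds its last target. There are 200 camera calls.

## Working session

There is one attempt and no reset: what is moved stays moved. The work goes in short steps, Python scripts to look and compute and a tool call to move; the robot and the scene stay as the last step left them, time stands still between calls to the robot, and variables do not carry over. Pictures are saved under pics/ and viewed, at most 10 in all, crops included, and the job is handed in when it is done.

Besides the shell and the picture viewer there is one more tool, called after ">>>" in YAML: its name, and indented under it one key for each argument. send_rows: Moves the arm, as the interface text tells. Its arguments: {"type":"object","properties":{"steps":{"type":"string"}},"required":["steps"]}

```bash
mkdir -p pics; cat > h.py <<'E'
from workcell import *
import numpy as np, cv2
from scipy.spatial.transform import Rotation as R
def cam(n):
    o=get_obs(); c=camera(n)
    if 'extrinsics' in c: T=np.linalg.inv(np.array(c['extrinsics']))
    else:
        W=np.eye(4); W[:3,:3]=R.from_quat(o['tool_rot']).as_matrix(); W[:3,3]=o['eef_pos']; T=W@np.array(c['T_tool_cam'])
    c['T']=T; return c
def slopes(c,uv):
    K=np.array(c['camera_matrix']); d=np.array([c['k1'],0,0,0,0.])
    return cv2.undistortPoints(np.array(uv,float).reshape(-1,1,2),K,d).reshape(-1,2)
def onplane(c,uv,z):
    s=slopes(c,uv); d=np.c_[s,np.ones(len(s))]@c['T'][:3,:3].T; o=c['T'][:3,3]
    return o+d*((z-o[2])/d[:,2])[:,None]
def cloud(c):
    h,w=c['range_z'].shape; v,u=np.mgrid[:h,:w]
    s=slopes(c,np.c_[u.ravel(),v.ravel()]); z=c['range_z'].ravel()
    P=np.c_[s*z[:,None],z]@c['T'][:3,:3].T+c['T'][:3,3]; P[z==0]=np.nan
    return P.reshape(h,w,3)
def save(c,f): cv2.imwrite('pics/'+f,c['frame'][:,:,::-1])
E
python3 - <<'E'
from h import *
for n in('top','side'):
    c=cam(n); save(c,n+'0.png'); print(n,c['T'].round(3).tolist(),c['camera_matrix'],c['k1'])
    np.savez(n+'0.npz',**{k:np.array(v) for k,v in c.items()})
print(get_obs())
E
```

```text
top [[0.021, -0.981, 0.194, 0.3], [-0.999, -0.026, -0.023, 0.086], [0.028, -0.194, -0.981, 1.198], [0.0, 0.0, 0.0, 1.0]] [[423.98765944   0.         322.74902167]
 [  0.         423.98765944 199.0577015 ]
 [  0.           0.           1.        ]] -0.08576094758627444
side [[0.722, -0.428, 0.544, -0.164], [-0.692, -0.427, 0.582, -0.679], [-0.017, -0.796, -0.604, 0.844], [0.0, 0.0, 0.0, 1.0]] [[374.82755474   0.         317.93725775]
 [  0.         374.82755474 202.69463576]
 [  0.           0.           1.        ]] -0.07129854821270457
{'clock': 0.1, 'joint_pos': array([1.17001374e+00, 2.41352380e-01, 3.87926230e-03, 1.33519004e+00,
       1.47693910e-05, 1.57079041e+00]), 'joint_vel': array([-2.50777666e-04, -1.43285848e-03,  2.59204404e-03,  6.87633459e-04,
       -9.36782577e-05, -5.30643192e-04]), 'tau': array([-4.79081373e-04, -3.73137546e+01,  2.53009593e+01,  1.08892037e-02,
       -4.10537439e-05, -2.18222667e-06]), 'eef_pos': array([0.19482142, 0.45980542, 0.19190243]), 'tool_rot': array([ 1.99049828e-01,  9.79988926e-01, -9.13266699e-04, -1.93038698e-04]), 'ft_force': array([ 0.11212052,  0.17176517, -0.90962792]), 'ft_torque': array([-0.00072315,  0.0053564 ,  0.03134816]), 'grasp_force': 0.0, 'grip_width': 0.08529405669639803}
```

View pics/top0.png

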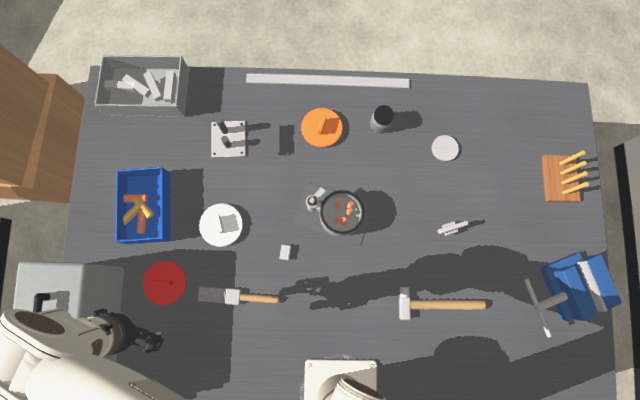

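View pics/side0.png

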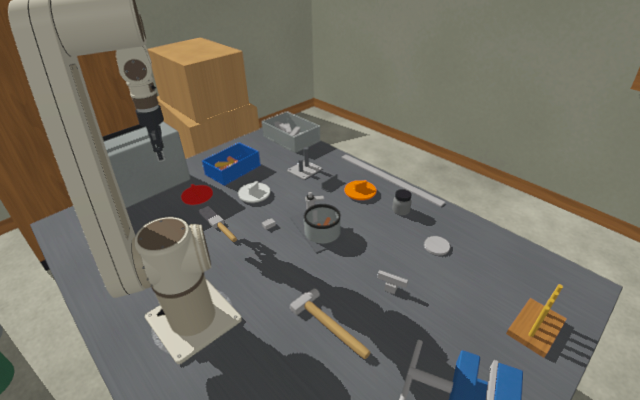

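The top view shows the aluminium lid at (221,224), the pot at (343,211), the spindle post at (312,202) and the T-handle at (453,228). The orange (322,127) and red (164,283) lids are decoys. The side view shows the same things: lid (254,192), pot (322,222), handle (392,279).

```bash
cat > m.py <<'E'
from h import *
import sys
def circ(xy):
    A=np.c_[2*xy,np.ones(len(xy))]; s=np.linalg.lstsq(A,(xy**2).sum(1),rcond=None)[0]; return s[:2],np.sqrt(s[2]+s[:2]@s[:2])
def rect(P): return cv2.minAreaRect((P[:,:2]*1000).astype(np.float32))
def region(P,c,r,z0,z1):
    m=(np.hypot(P[...,0]-c[0],P[...,1]-c[1])<r)&(P[...,2]>z0)&(P[...,2]<z1); return P[m]
E
python3 - <<'E'
from m import *
Q=[]
for n in('top','side'):
    c=dict(np.load(n+'0.npz')); c['k1']=float(c['k1']); P=cloud(c); Q.append(P)
    print(n,'bench z',np.nanmedian(P[280:300,320:380,2]) if n=='top' else np.nanmedian(P[250:270,340:360,2]))
T=Q[0]
c0={k:T[v,u] for k,(u,v) in dict(lid=(221,224),pot=(343,213),spin=(312,201),hand=(453,228),block=(286,252),bracket=(229,139),angle=(286,139)).items()}
for k,v in c0.items(): print(k,v.round(3))
for n,P in zip(('top','side'),Q):
    l=c0['lid'][:2]
    for a,b in((.008,.025),(.042,.06)):
        p=region(P,l,.075,a,b); print(n,'lid',a,len(p),p.mean(0).round(4),rect(p))
    h=c0['hand'][:2]
    for a,b in((.01,.035),(.042,.065)):
        p=region(P,h,.08,a,b); print(n,'hand',a,len(p),p.mean(0).round(4) if len(p) else'',rect(p) if len(p)else '', p[:,2].max() if len(p) else '')
    p=region(P,c0['pot'][:2],.072,.068,.085); print(n,'rim',len(p),circ(p[:,:2]),np.median(p[:,2]))
    p=region(P,c0['spin'][:2],.06,.078,.12); print(n,'spin',len(p),p[:,2].max(),p[p[:,2]>.1].mean(0).round(4), p[p[:,2]<.095].round(3)[::2].tolist())
E
```

```text
top bench z -0.0006103308372504834
side bench z 0.000751350918558269
lid [0.452 0.336 0.045]
pot [ 0.497 -0.001  0.005]
spin [0.509 0.088 0.111]
hand [ 0.455 -0.303  0.053]
block [0.382 0.157 0.017]
bracket [0.709 0.338 0.007]
angle [0.714 0.17  0.006]
top lid 0.008 1307 [0.4533 0.3423 0.0177] ((453.7162780761719, 342.1524658203125), (116.83267974853516, 120.11132049560547), 20.704242706298828)
top lid 0.042 89 [0.4545 0.3421 0.0492] ((454.931396484375, 342.6772766113281), (49.25026321411133, 12.497373580932617), 16.84728240966797)
top hand 0.01 83 [ 0.4587 -0.3022  0.027 ] ((460.4416198730469, -304.3780517578125), (30.148067474365234, 82.30974578857422), 19.00705337524414) 0.0327460138046578
top hand 0.042 136 [ 0.4597 -0.3035  0.0516] ((460.35064697265625, -304.9938659667969), (12.146224021911621, 86.1153335571289), 17.8752384185791) 0.0578876804564199
top rim 367 (array([0.48906212, 0.00795389]), np.float64(0.056187698892448755)) 0.07440956758565043
top spin 199 0.1117868101351367 [0.5118 0.0894 0.1061] [[0.55, 0.068, 0.088], [0.547, 0.07, 0.089], [0.547, 0.065, 0.088], [0.544, 0.
[... 3013 characters left out ...]
536, 0.065, 0.088], [0.541, 0.061, 0.088], [0.499, 0.095, 0.088], [0.502, 0.089, 0.09], [0.505, 0.082, 0.091], [0.511, 0.079, 0.09], [0.518, 0.076, 0.088], [0.526, 0.074, 0.085], [0.531, 0.07, 0.084], [0.533, 0.062, 0.087], [0.538, 0.058, 0.086], [0.497, 0.093, 0.086], [0.498, 0.084, 0.09], [0.502, 0.079, 0.09], [0.506, 0.073, 0.091], [0.515, 0.073, 0.087], [0.523, 0.072, 0.083], [0.526, 0.065, 0.085], [0.534, 0.064, 0.081], [0.495, 0.086, 0.086], [0.497, 0.079, 0.089], [0.505, 0.077, 0.086], [0.511, 0.073, 0.085], [0.499, 0.085, 0.08], [0.5, 0.077, 0.084], [0.506, 0.073, 0.083], [0.521, 0.051, 0.078], [0.536, 0.036, 0.078], [0.504, 0.057, 0.08], [0.483, 0.064, 0.079], [0.472, 0.056, 0.081]]
```

>>> send_rows:
  steps: "1 0.026 -0.0118 -0.002 0 0 0.069;1 0.026 -0.0118 -0.002 0 0 0.069;1 0.026 -0.0118 -0.002 0 0 0.069;1 0.026 -0.0118 -0.002 0 0 0.069;1 0.026 -0.0118 -0.002 0 0 0.069"

```text
clock: 0.52
eef_pos: [0.3258, 0.4004, 0.1821]
tool_rot: [0.026, 1.0, -0.0, -0.0]
ft_force: [-0.5, 0.6, -0.7]
grip_width: 0.0851
grasp_force: 0.0
```

>>> send_rows:
  steps: "1 0.026 -0.0118 -0.002 0 0 0.069;1 0.026 -0.0118 -0.002 0 0 0.069;1 0.026 -0.0118 -0.002 0 0 0.069;1 0.026 -0.0118 -0.002 0 0 0.069;1 0.026 -0.0118 -0.002 0 0 0.069"

```text
clock: 0.93
eef_pos: [0.456, 0.3413, 0.172]
tool_rot: [-0.146, 0.989, -0.0, -0.001]
ft_force: [0.4, -0.1, 0.3]
grip_width: 0.0851
grasp_force: 0.0
```

```bash
python3 - <<'E'
from m import *
o=get_obs(); print(o['eef_pos'],R.from_quat(o['tool_rot']).as_matrix().round(3).tolist(),o['joint_pos'].round(2))
c=cam('wrist'); save(c,'w1.png'); P=cloud(c); print(c['T'].round(3).tolist())
for a,b in((.008,.03),(.042,.06)):
    p=region(P,(.4545,.342),.075,a,b); print(len(p),np.median(p,0),rect(p))
E
```

```text
[0.45595917 0.34132002 0.17201296] [[-0.958, -0.288, -0.001], [-0.288, 0.958, -0.001], [0.001, -0.0, -1.0]] [0.64 0.39 0.16 1.34 0.   0.35]
[[-0.289, 0.915, 0.283, 0.384], [0.957, 0.276, 0.086, 0.319], [0.0, 0.296, -0.955, 0.353], [0.0, 0.0, 0.0, 1.0]]
7656 [0.45154786 0.33990226 0.01777348] ((455.8006591796875, 342.7827453613281), (118.09144592285156, 118.00753784179688), 60.413368225097656)
533 [0.45500189 0.34207331 0.0493735 ] ((455.7441711425781, 342.4246826171875), (48.97100830078125, 11.766270637512207), 16.593265533447266)
```

View pics/w1.png

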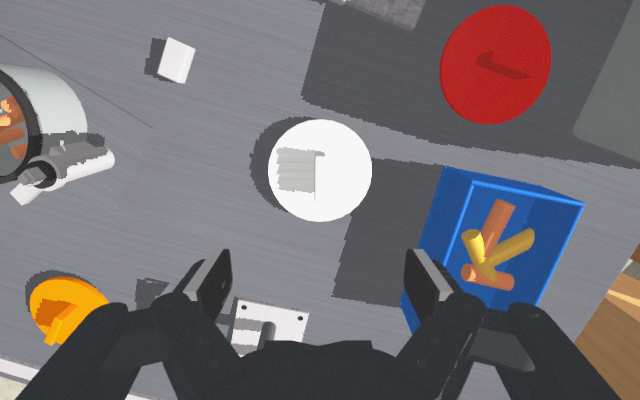

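The wrist view shows the lid at (320,170) with its grip between the open fingers. It is centred and aligned, so I descend and grip.

>>> send_rows:
  steps: "1 0 0.001 -0.035 0 0 0;1 0 0 -0.035 0 0 0;1 0 0 -0.035 0 0 0;1 0 0 -0.03 0 0 0;1 0 0 -0.015 0 0 0"

```text
clock: 1.4
eef_pos: [0.452, 0.341, 0.0179]
tool_rot: [-0.144, 0.99, -0.002, -0.003]
ft_force: [-0.4, -0.0, -0.4]
grip_width: 0.0855
grasp_force: 0.0
```

>>> send_rows:
  steps: "-1 0 0 0 0 0 0;-1 0 0 0 0 0 0;-1 0 0 0 0 0 0;-1 0 0 0 0 0 0;-1 0 0 0 0 0 0"

```text
clock: 1.82
eef_pos: [0.4563, 0.3444, 0.0246]
tool_rot: [-0.144, 0.99, 0.001, 0.002]
ft_force: [-0.2, 0.2, -0.1]
grip_width: 0.0257
grasp_force: 0.0
```

>>> send_rows:
  steps: "-1 0 0 0 0 0 0;-1 0 0 0 0 0 0;-1 0 0 0 0 0 0;-1 0 0 0 0 0 0;-1 0 0 0 0 0 0"

```text
clock: 2.23
eef_pos: [0.4551, 0.3434, 0.0228]
tool_rot: [-0.144, 0.99, 0.0, 0.0]
ft_force: [-0.9, 0.1, -0.4]
grip_width: 0.0005
grasp_force: 0.0
```

```bash
python3 - <<'E'
from m import *
o=get_obs(); print(o['eef_pos'],o['grip_width'],o['grasp_force'])
c=cam('wrist'); save(c,'w2.png'); P=cloud(c)
c=cam('top'); P=cloud(c);p=region(P,(.4545,.342),.075,.008,.03); print(len(p),np.median(p,0),rect(p))
E
```

```text
[0.45510099 0.34337138 0.02280609] 0.000468248028864379 0.0
385 [0.45794379 0.30630736 0.01735013] ((469.9942932128906, 314.8548278808594), (109.71269226074219, 54.19938278198242), 33.93593215942383)
```

View pics/w2.png

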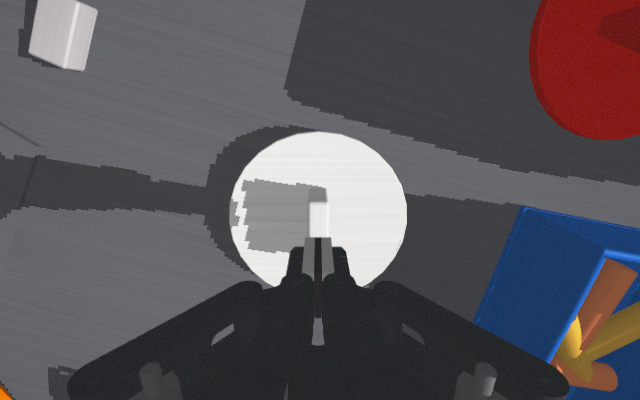

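The wrist view shows the fingers at (318,245) at the grip bar, but the reported width is near 0. I check whether it holds by measuring depth around the fingers.

```bash
python3 - <<'E'
from m import *
o=get_obs();c=cam('wrist'); P=cloud(c)
T=np.eye(4);T[:3,:3]=R.from_quat(o['tool_rot']).as_matrix();T[:3,3]=o['eef_pos']
L=(P-T[:3,3])@T[:3,:3]
for r in (195,220,232,242,250,265,290,320): print(r,[(u,*(L[r,u]*1000).round(0).astype(int)) for u in (298,308,312,318,324,330,338) if np.isfinite(L[r,u,0])])
E
python3 -c "
import cv2;i=cv2.imread('pics/w2.png')[170:370,240:400];cv2.imwrite('pics/w2c.png',cv2.resize(i,None,fx=3,fy=3,interpolation=0))"
```

```text
195 [(298, np.int64(19), np.int64(-14), np.int64(5)), (308, np.int64(23), np.int64(-7), np.int64(-9)), (312, np.int64(25), np.int64(-4), np.int64(-15)), (318, np.int64(25), np.int64(-1), np.int64(-16)), (324, np.int64(25), np.int64(3), np.int64(-15)), (330, np.int64(19), np.int64(7), np.int64(4)), (338, np.int64(18), np.int64(12), np.int64(6))]
220 [(298, np.int64(1), np.int64(-14), np.int64(5)), (308, np.int64(14), np.int64(-6), np.int64(-27)), (312, np.int64(14), np.int64(-4), np.int64(-27)), (318, np.int64(14), np.int64(-1), np.int64(-27)), (324, np.int64(14), np.int64(3), np.int64(-27)), (330, np.int64(1), np.int64(7), np.int64(5)), (338, np.int64(1), np.int64(13), np.int64(5))]
232 [(298, np.int64(-8), np.int64(-14), np.int64(5)), (308, np.int64(7), np.int64(-6), np.int64(-27)), (312, np.int64(6), np.int64(-4), np.int64(-26)), (318, np.int64(7), np.int64(-1), np.int64(-27)), (324, np.int64(7), np.int64(3), np.int64(-28)), (330, np.int64(-7), np.int64(7), np.int64(5)), (338, np.int64(-7), np.int64(13), np.int64(5))]
242 [(298, np.int64(-15), np.int64(-14), np.int64(5)), (308, np.
[... 994 characters left out ...]
[(298, np.int64(12), np.int64(-8), np.int64(-89)), (308, np.int64(12), np.int64(-4), np.int64(-89)), (312, np.int64(8), np.int64(-3), np.int64(-84)), (318, np.int64(3), np.int64(-1), np.int64(-76)), (324, np.int64(10), np.int64(1), np.int64(-87)), (330, np.int64(13), np.int64(3), np.int64(-90)), (338, np.int64(13), np.int64(6), np.int64(-90))]
320 [(298, np.int64(17), np.int64(-7), np.int64(-111)), (308, np.int64(-3), np.int64(-5), np.int64(-87)), (312, np.int64(-5), np.int64(-3), np.int64(-85)), (318, np.int64(-96), np.int64(-1), np.int64(23)), (324, np.int64(-3), np.int64(1), np.int64(-87)), (330, np.int64(12), np.int64(3), np.int64(-104)), (338, np.int64(17), np.int64(5), np.int64(-111))]
```

View pics/w2c.png

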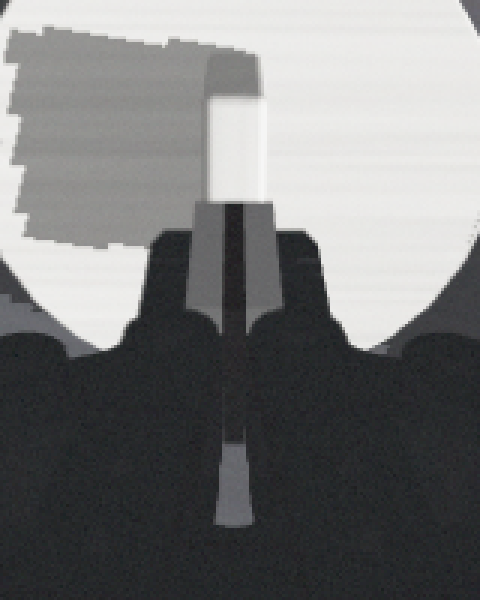

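The crop shows shut fingers with their tips (row ~200 of the crop) above the bar's top face. In depth, the pads end about 45 mm behind the reported TCP. I cross-check this with the side camera.

```bash
python3 - <<'E'
from m import *
o=get_obs()
for n in('side','top','wrist'):
    c=cam(n); P=cloud(c); g=c['frame'].max(2)
    m=(np.hypot(P[...,0]-.455,P[...,1]-.343)<.04)&(P[...,2]>.055)&(P[...,2]<.2)
    p=P[m]; print(n,len(p),np.sort(p[:,2])[[0,3,10,30]].round(4) if len(p)>31 else p)
    for z in np.arange(.05,.12,.01):
        q=p[(p[:,2]>z)&(p[:,2]<z+.01)]
        if len(q): print(' ',z.round(2),len(q),q.min(0).round(3),q.max(0).round(3))
print(o['joint_pos'],o['ft_force'])
E
```

```text
side 395 [0.0551 0.0651 0.0726 0.0826]
  0.05 1 [0.46  0.34  0.055] [0.46  0.34  0.055]
  0.06 7 [0.443 0.333 0.063] [0.467 0.34  0.069]
  0.07 18 [0.443 0.327 0.07 ] [0.465 0.352 0.08 ]
  0.08 19 [0.443 0.327 0.08 ] [0.464 0.352 0.09 ]
  0.09 16 [0.445 0.326 0.091] [0.463 0.354 0.1  ]
  0.1 19 [0.436 0.325 0.1  ] [0.453 0.367 0.11 ]
  0.11 41 [0.433 0.307 0.11 ] [0.477 0.372 0.12 ]
top 71 [0.0754 0.1087 0.1162 0.1336]
  0.07 1 [0.456 0.33  0.075] [0.456 0.33  0.075]
  0.08 1 [0.452 0.328 0.082] [0.452 0.328 0.082]
  0.09 1 [0.453 0.329 0.091] [0.453 0.329 0.091]
  0.1 2 [0.451 0.312 0.109] [0.454 0.322 0.109]
  0.11 14 [0.45  0.306 0.112] [0.461 0.324 0.119]
wrist 31681 [0.0643 0.0645 0.0654 0.0664]
  0.06 164 [0.442 0.329 0.064] [0.452 0.352 0.07 ]
  0.07 534 [0.442 0.327 0.07 ] [0.453 0.353 0.08 ]
  0.08 663 [0.442 0.327 0.08 ] [0.453 0.353 0.09 ]
  0.09 861 [0.441 0.327 0.09 ] [0.466 0.353 0.1  ]
  0.1 1736 [0.435 0.308 0.1  ] [0.473 0.37  0.11 ]
  0.11 5655 [0.432 0.303 0.11 ] [0.474 0.382 0.12 ]
[ 6.46376770e-01  5.02766182e-01 -7.42305037e-02  9.93917243e-01
 -1.80785143e-05  3.57224134e-01] [ 0.7945024  -0.38664528 -0.48617161]
```

Two views agree: the real fingertips are about 41 mm above the reported TCP, at z 0.064 against 0.023. From here I plan with that offset. I reopen, descend another 42 mm and grip.

>>> send_rows:
  steps: "1 0 0 0 0 0 0;1 0 0 0 0 0 0;1 0 0 0 0 0 0;1 0 0 0 0 0 0;1 0 0 0 0 0 0"

```text
clock: 2.95
eef_pos: [0.4551, 0.3434, 0.0227]
tool_rot: [-0.144, 0.99, -0.0, -0.0]
ft_force: [0.1, 0.2, -1.0]
grip_width: 0.0602
grasp_force: 0.0
```

>>> send_rows:
  steps: "1 0 -0.001 -0.01 0 0 0;1 0 0 -0.012 0 0 0;1 0 0 -0.01 0 0 0;1 0 0 -0.006 0 0 0;1 0 0 -0.003 0 0 0"

```text
clock: 3.37
eef_pos: [0.454, 0.3416, -0.0201]
tool_rot: [-0.144, 0.99, -0.001, -0.001]
ft_force: [-0.5, 0.1, 0.1]
grip_width: 0.0855
grasp_force: 0.0
```

>>> send_rows:
  steps: "-1 0 0 0 0 0 0;-1 0 0 0 0 0 0;-1 0 0 0 0 0 0;-1 0 0 0 0 0 0;-1 0 0 0 0 0 0"

```text
clock: 3.78
eef_pos: [0.4555, 0.3427, -0.0177]
tool_rot: [-0.144, 0.99, 0.0, 0.0]
ft_force: [0.4, -0.5, 1.0]
grip_width: 0.0255
grasp_force: 0.0
```

>>> send_rows:
  steps: "-1 0 0 0 0 0 0;-1 0 0 0 0 0 0;-1 0 0 0 0 0 0;-1 0 0 0 0 0 0;-1 0 0 0 0 0 0"

```text
clock: 4.2
eef_pos: [0.4555, 0.3427, -0.0177]
tool_rot: [-0.144, 0.99, 0.0, 0.0]
ft_force: [-0.5, -0.3, 5.4]
grip_width: 0.0107
grasp_force: 59.6
```

>>> send_rows:
  steps: "-1 0 0 0.02 0 0 0;-1 0 0 0.037 0 0 0;-1 0 0 0.037 0 0 0;-1 0 0 0.037 0 0 0;-1 0 0 0.037 0 0 0"

```text
clock: 4.62
eef_pos: [0.4538, 0.3413, 0.1495]
tool_rot: [-0.144, 0.99, -0.001, -0.002]
ft_force: [1.4, 0.6, -4.3]
grip_width: 0.011
grasp_force: 59.1
```

>>> send_rows:
  steps: "-1 0.003 -0.03 0 0 0 0;-1 0.003 -0.03 0 0 0 0;-1 0.003 -0.03 0 0 0 0;-1 0.003 -0.03 0 0 0 0;-1 0.003 -0.03 0 0 0 0"

```text
clock: 5.03
eef_pos: [0.4687, 0.1906, 0.1482]
tool_rot: [-0.144, 0.99, -0.0, -0.002]
ft_force: [0.8, 0.3, -3.5]
grip_width: 0.0108
grasp_force: 59.4
```

>>> send_rows:
  steps: "-1 0 0 0 0 0 0;-1 0 0 0 0 0 0;-1 0 0 0 0 0 0;-1 0 0 0 0 0 0;-1 0 0 0 0 0 0"

```text
clock: 5.45
eef_pos: [0.4698, 0.1933, 0.1492]
tool_rot: [-0.145, 0.989, 0.0, -0.0]
ft_force: [0.6, 0.3, -4.1]
grip_width: 0.0111
grasp_force: 59.8
```

```bash
python3 - <<'E'
from m import *
o=get_obs(); print(o['eef_pos'],o['grip_width'],o['ft_force'])
c=cam('wrist'); save(c,'w3.png'); P=cloud(c); np.save('w3.npy',P)
x=dict(np.load('top0.npz')); x['k1']=float(x['k1'])
for n,P in(('wrist',P),('top',cloud(x))):
    rim=region(P,(.489,.007),.066,.071,.0795); rim=rim[np.hypot(rim[:,0]-.512,rim[:,1]-.088)>.03]
    # outer edge: farthest point per angular bin
    a=np.arctan2(rim[:,1]-.007,rim[:,0]-.489); r=np.hypot(rim[:,1]-.007,rim[:,0]-.489); b=(a*20/np.pi).astype(int)
    e=np.array([rim[b==k][np.argsort(r[b==k])[-2]] for k in set(b) if (b==k).sum()>4])
    i=np.array([rim[b==k][np.argsort(r[b==k])[1]] for k in set(b) if (b==k).sum()>4])
    print(n,len(rim),np.median(rim[:,2]),'outer',circ(e[:,:2]),'inner',circ(i[:,:2]),len(e))
    t=region(P,(.512,.088),.012,.104,.116); print('tip',len(t),t.mean(0) if len(t) else '',rect(t) if len(t) else '')
    d=region(P,(.512,.088),.06,.080,.0925); d=d[np.hypot(d[:,0]-.512,d[:,1]-.088)>.016]
    if len(d):print('dog',len(d),rect(d),d.mean(0), np.degrees(np.arctan2(*np.linalg.svd((d-d.mean(0))[:,:2],full_matrices=0)[2][0][::-1])))
l=region(np.load('w3.npy'),o['eef_pos'][:2],.03,o['eef_pos'][2]+.06,o['eef_pos'][2]+.075); print('lidgrip',len(l),l.mean(0) if len(l) else '')
E
```

```text
[0.46977241 0.19328726 0.14924722] 0.011098156645349258 [ 0.61647683  0.30500154 -4.09812343]
wrist 3470 0.07522137372607438 outer (array([0.49203166, 0.00596359]), np.float64(0.05941134431596223)) inner (array([0.4919336 , 0.00664565]), np.float64(0.05253937830094763)) 39
tip 219 [0.51445992 0.08829695 0.1078323 ] ((515.36962890625, 87.8184814453125), (12.014089584350586, 11.752513885498047), 53.38346481323242)
dog 616 ((529.6795654296875, 80.37016296386719), (33.44944763183594, 58.2149543762207), 62.740745544433594) [0.53625837 0.07307619 0.08801616] -55.47108745926993
top 309 0.07462606843906205 outer (array([0.48920617, 0.00769838]), np.float64(0.05835833356890141)) inner (array([0.48911057, 0.00762072]), np.float64(0.05394756557323074)) 37
tip 17 [0.51245392 0.08998384 0.10779865] ((512.7098999023438, 88.93023681640625), (10.86329460144043, 9.845484733581543), 49.88468551635742)
dog 82 ((526.0306396484375, 83.78520202636719), (26.200796127319336, 61.374237060546875), 52.85647964477539) [0.5323623  0.07531355 0.0873523 ] 130.08506432560333
lidgrip 3638 [0.46570113 0.19094945 0.21643651]
```

View pics/w3.png

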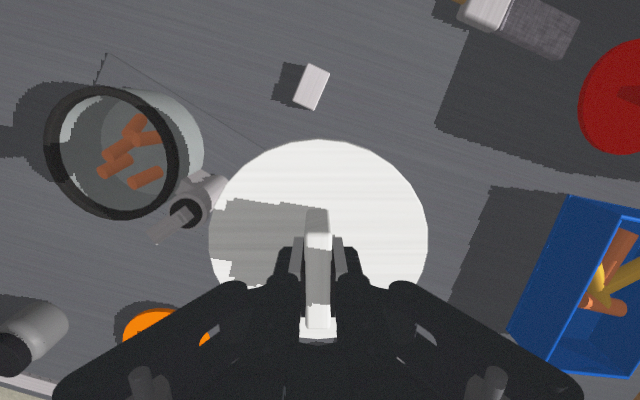

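Wrist view: the lid is held level, the pot is at (115,150) and the spindle at (185,213). Next I move over the pot and lower.

>>> send_rows:
  steps: "-1 0.0042 -0.036 0 0 0 0;-1 0.0042 -0.0385 0 0 0 0;-1 0.0042 -0.0385 0 0 0 0;-1 0.0042 -0.0385 0 0 0 0;-1 0.0042 -0.0353 0 0 0 0"

```text
clock: 5.92
eef_pos: [0.4911, 0.0045, 0.1497]
tool_rot: [-0.145, 0.989, -0.0, 0.0]
ft_force: [1.1, -0.2, -4.4]
grip_width: 0.011
grasp_force: 60.4
```

>>> send_rows:
  steps: "-1 0 0 0 0 0 0;-1 0 0 0 0 0 0;-1 0 0 -0.02 0 0 0;-1 0 0 -0.02 0 0 0;-1 0 0 -0.02 0 0 0"

```text
clock: 6.33
eef_pos: [0.4916, 0.0073, 0.0894]
tool_rot: [-0.145, 0.989, 0.0, 0.001]
ft_force: [0.3, 0.3, -4.0]
grip_width: 0.0111
grasp_force: 61.0
```

>>> send_rows:
  steps: "-1 0 0 -0.01 0 0 0;-1 0 0 -0.008 0 0 0;-1 0 0 -0.006 0 0 0;-1 0 0 -0.004 0 0 0;-1 0 0 0 0 0 0"

```text
clock: 6.75
eef_pos: [0.4911, 0.006, 0.0615]
tool_rot: [-0.144, 0.99, 0.0, -0.0]
ft_force: [-0.1, 0.3, -2.9]
grip_width: 0.0115
grasp_force: 60.6
```

>>> send_rows:
  steps: "-1 0 0 -0.004 0 0 0;-1 0 0 -0.004 0 0 0;-1 0 0 -0.003 0 0 0;-1 0 0 -0.002 0 0 0;-1 0 0 0 0 0 0"

```text
clock: 7.17
eef_pos: [0.491, 0.0055, 0.0485]
tool_rot: [-0.144, 0.99, 0.0, -0.0]
ft_force: [1.0, 0.5, -4.3]
grip_width: 0.0109
grasp_force: 61.0
```

>>> send_rows:
  steps: "-1 0 0 -0.001 0 0 0;-1 0 0 -0.001 0 0 0;-1 0 0 -0.001 0 0 0;-1 0 0 0 0 0 0;-1 0 0 0 0 0 0"

```text
clock: 7.58
eef_pos: [0.4912, 0.0055, 0.0472]
tool_rot: [-0.144, 0.99, -0.0, 0.001]
ft_force: [-3.5, -0.2, 6.4]
grip_width: 0.011
grasp_force: 62.3
```

>>> send_rows:
  steps: "-1 0 0 -0.001 0 0 0;-1 0 0 -0.001 0 0 0;-1 0 0 -0.001 0 0 0;-1 0 0 -0.001 0 0 0;-1 0 0 0 0 0 0"

```text
clock: 8.0
eef_pos: [0.4913, 0.0055, 0.0434]
tool_rot: [-0.144, 0.99, -0.0, 0.001]
ft_force: [-4.5, 0.6, 6.9]
grip_width: 0.0112
grasp_force: 62.6
```

>>> send_rows:
  steps: "-1 0 0 -0.001 0 0 0;-1 0 0 -0.001 0 0 0;-1 0 0 0 0 0 0;-1 0 0 0 0 0 0;-1 0 0 0 0 0 0"

```text
clock: 8.42
eef_pos: [0.4913, 0.0055, 0.0423]
tool_rot: [-0.144, 0.99, -0.0, 0.001]
ft_force: [-6.1, -1.3, 13.3]
grip_width: 0.0107
grasp_force: 63.5
```

>>> send_rows:
  steps: "-1 0 0 -0.001 0 0 0;-1 0 0 -0.001 0 0 0;-1 0 0 -0.001 0 0 0;-1 0 0 0 0 0 0;-1 0 0 0 0 0 0"

```text
clock: 8.83
eef_pos: [0.4914, 0.0055, 0.0422]
tool_rot: [-0.144, 0.99, -0.0, 0.002]
ft_force: [-12.6, -0.8, 33.7]
grip_width: 0.0108
grasp_force: 66.7
```

The lid has bottomed out (force rises with no travel, lid z ≈ 0.060). I relieve the press, release, then rise.

>>> send_rows:
  steps: "-1 0 0 0.002 0 0 0;-1 0 0 0.001 0 0 0;1 0 0 0 0 0 0;1 0 0 0 0 0 0;1 0 0 0 0 0 0"

```text
clock: 9.25
eef_pos: [0.4918, 0.0056, 0.04]
tool_rot: [-0.144, 0.99, -0.0, 0.001]
ft_force: [-0.3, -0.1, 0.8]
grip_width: 0.0468
grasp_force: 0.0
```

>>> send_rows:
  steps: "1 0 0 0 0 0 0;1 0 0 0 0 0 0;1 0 0 0 0 0 0;1 0 0 0.02 0 0 0;1 0 0 0.03 0 0 0"

```text
clock: 9.67
eef_pos: [0.4879, 0.0055, 0.0871]
tool_rot: [-0.144, 0.99, 0.001, -0.004]
ft_force: [1.4, 0.1, 1.8]
grip_width: 0.0851
grasp_force: 0.0
```

>>> send_rows:
  steps: "1 0 0 0.035 0 0 0;1 0 0 0.035 0 0 0;1 0 0 0.02 0 0 0;1 0 0 0 0 0 0;1 0 0 0 0 0 0"

```text
clock: 10.08
eef_pos: [0.4922, 0.0056, 0.1808]
tool_rot: [-0.144, 0.99, -0.0, 0.002]
ft_force: [-0.6, 0.7, 0.0]
grip_width: 0.0855
grasp_force: 0.0
```

```bash
cat > look.py <<'E'
from m import *
def look(f):
    o=get_obs(); print(o['eef_pos'].round(4),o['joint_pos'].round(2),o['ft_force'].round(1))
    c=cam('wrist'); save(c,f); return o,c,cloud(c)
def dog(P,s=(.5135,.088)):
    t=region(P,s,.012,.107,.115); b=region(P,s,.011,.098,.105)
    print('tip',len(t),t.mean(0) if len(t) else '',rect(t) if len(t)>2 else '',np.median(t[:,2]) if len(t) else '')
    d=region(P,s,.06,.084,.0925); r=np.hypot(d[:,0]-s[0],d[:,1]-s[1]); d=d[(r>.018)&(np.hypot(d[:,0]-.491,d[:,1]-.006)>.066)]
    k=np.linalg.svd((d-d.mean(0))[:,:2],full_matrices=0)[2][0] if len(d) else None
    if k is not None: print('dog',len(d),d.mean(0),rect(d),np.degrees(np.arctan2(k[1],k[0])))
E
python3 - <<'E'
from look import *
o,c,P=look('w4.png')
fl=region(P,(.491,.006),.075,.064,.09); g=region(P,(.491,.006),.06,.1,.12)
print('flange z',np.median(fl[:,2]),rect(fl),'grip',g.mean(0),np.median(g[:,2]),rect(g))
A=np.c_[fl[:,:2],np.ones(len(fl))];q=fl[np.abs(fl[:,2]-np.median(fl[:,2]))<.004];print('tilt',np.linalg.lstsq(np.c_[q[:,:2],np.ones(len(q))],q[:,2],rcond=None)[0])
dog(P)
E
```

```text
[0.4922 0.0056 0.1808] [ 0.01  0.23 -0.04  1.3   0.   -0.28] [-0.6  0.7  0. ]
flange z 0.07772922605225219 ((497.922607421875, 8.78253173828125), (133.07919311523438, 118.86592102050781), 34.88252639770508) grip [0.49006622 0.0040062  0.10919455] 0.10940760394814253 ((491.7218017578125, 4.316840171813965), (48.629459381103516, 11.586612701416016), 16.940597534179688)
tilt [-0.0026045   0.00038879  0.07899545]
tip 90 [0.51474719 0.08707897 0.10956783] ((514.806396484375, 86.89122009277344), (10.925104141235352, 11.458932876586914), 54.80004119873047) 0.10990056918739738
dog 478 [0.5379436  0.06809908 0.08788164] ((539.0223388671875, 72.9742660522461), (28.235254287719727, 35.892948150634766), 58.75660705566406) -41.37947679947413
```

Lid home: flange top at 77.7 mm, grip top at 109.4 mm, level. Next I measure the dog's direction more robustly.

```bash
python3 - <<'E'
from look import *
o,c,P4=look('w5.png')
x=dict(np.load('top0.npz')); x['k1']=float(x['k1'])
for n,P,s in(('w3',np.load('w3.npy'),(.5145,.088)),('w4',P4,(.5147,.087)),('top',cloud(x),(.5125,.0895))):
    d=region(P,s,.06,.0845,.0915); v=d[:,:2]-s; r=np.hypot(*v.T); a=np.degrees(np.arctan2(v[:,1],v[:,0]))
    for r0,r1 in((.024,.032),(.032,.042)):
        m=(r>r0)&(r<r1)&(a>-80)&(a<20); print(n,r0,m.sum(),'mean',a[m].mean().round(1),'range',np.percentile(a[m],[2,50,98]).round(1))
    m=(r>.02)&(a>-75)&(a<15); q=d[m]; print('  rect',rect(q),'rmax',np.percentile(r[m],98))
E
```

```text
[0.4909 0.0056 0.1794] [ 0.01  0.23 -0.04  1.3  -0.   -0.28] [0.3 0.1 0.2]
w3 0.024 153 mean -38.3 range [-55.1 -38.5 -21.3]
w3 0.032 181 mean -38.6 range [-51.2 -38.6 -26.1]
  rect ((540.558837890625, 67.28372955322266), (16.289384841918945, 27.695552825927734), 50.52408218383789) rmax 0.045707816758563356
w4 0.024 129 mean -39.3 range [-55.7 -38.8 -20.9]
w4 0.032 158 mean -39.5 range [-51.7 -39.9 -25.8]
  rect ((539.7341918945312, 67.05423736572266), (17.20705223083496, 26.197498321533203), 52.153987884521484) rmax 0.04497356797273919
top 0.024 18 mean -37.5 range [-53.7 -37.4 -21.7]
top 0.032 18 mean -37.8 range [-51.7 -37.3 -26.3]
  rect ((537.1382446289062, 69.19861602783203), (15.885254859924316, 24.64554786682129), 45.26668167114258) rmax 0.04417787266065125
```

>>> send_rows:
  steps: "1 -0.002 -0.0207 0 0 0 -0.1032;1 -0.002 -0.0207 0 0 0 -0.1032;1 -0.002 -0.0207 0 0 0 -0.1032;1 -0.002 -0.0207 0 0 0 -0.1032;1 -0.002 -0.0207 0 0 0 -0.1032"

```text
clock: 10.6
eef_pos: [0.4795, -0.0985, 0.1776]
tool_rot: [0.116, 0.993, 0.0, -0.002]
ft_force: [0.3, 0.3, -0.5]
grip_width: 0.0854
grasp_force: 0.0
```

>>> send_rows:
  steps: "1 -0.002 -0.0207 0 0 0 -0.1032;1 -0.002 -0.0207 0 0 0 -0.1032;1 -0.002 -0.0207 0 0 0 -0.1032;1 -0.002 -0.0207 0 0 0 -0.1032;1 -0.002 -0.0207 0 0 0 -0.1032"

```text
clock: 11.02
eef_pos: [0.4696, -0.2019, 0.1774]
tool_rot: [0.365, 0.931, 0.0, -0.002]
ft_force: [-0.4, 0.5, 1.2]
grip_width: 0.0856
grasp_force: 0.0
```

>>> send_rows:
  steps: "1 -0.002 -0.0207 0 0 0 -0.1032;1 -0.002 -0.0207 0 0 0 -0.1032;1 -0.002 -0.0207 0 0 0 -0.1032;1 -0.002 -0.0207 0 0 0 -0.1032;1 -0.002 -0.0207 0 0 0 -0.1032"

```text
clock: 11.43
eef_pos: [0.4597, -0.3052, 0.1773]
tool_rot: [0.591, 0.807, -0.0, -0.002]
ft_force: [1.3, 0.3, -0.2]
grip_width: 0.0855
grasp_force: 0.0
```

>>> send_rows:
  steps: "1 0 0 -0.02 0 0 0;1 0 0 -0.02 0 0 0;1 0 0 -0.01 0 0 0;1 0 0 0 0 0 0;1 0 0 0 0 0 0"

```text
clock: 11.85
eef_pos: [0.4601, -0.3041, 0.1283]
tool_rot: [0.589, 0.808, -0.0, -0.002]
ft_force: [-0.6, 0.2, 1.1]
grip_width: 0.0856
grasp_force: 0.0
```

```bash
python3 - <<'E'
from look import *
o,c,P=look('w6.png')
M=R.from_quat(o['tool_rot']).as_matrix(); print('y line',np.degrees(np.arctan2(M[1,1],M[0,1])))
for a,b in((.02,.033),(.045,.062)):
    p=region(P,(.461,-.305),.06,a,b); print(len(p),p.mean(0) if len(p) else '',np.median(p[:,2]),rect(p))
E
```

```text
[ 0.4601 -0.3041  0.1283] [-0.58  0.38  0.03  1.22  0.    0.67] [-0.6  0.2  1.1]
y line 17.89541193963719
558 [ 0.46089929 -0.30522091  0.02839555] 0.028515685422052434 ((457.3809509277344, -294.03607177734375), (29.7656192779541, 56.03291320800781), 17.500986099243164)
1183 [ 0.46039629 -0.30453579  0.05235545] 0.05244019028286834 ((461.02789306640625, -307.1429443359375), (11.57412338256836, 83.17920684814453), 18.272268295288086)
```

View pics/w6.png

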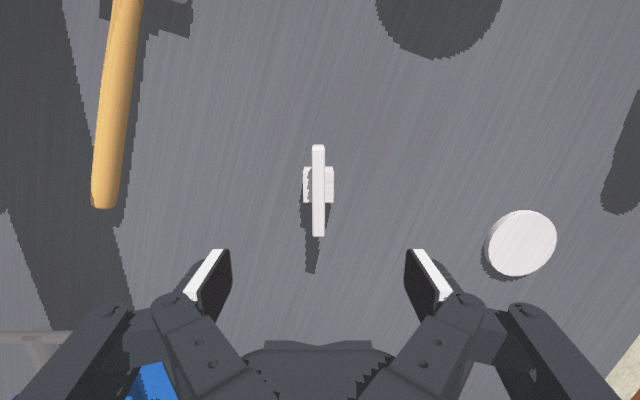

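Wrist view: handle bar at (318,190), aligned between the open fingers, disc clear to the right at (520,243). I descend and grip.

>>> send_rows:
  steps: "1 0.001 -0.0025 -0.035 0 0 0.006;1 0 0 -0.035 0 0 0;1 0 0 -0.035 0 0 0;1 0 0 -0.02 0 0 0;1 0 0 -0.01 0 0 0"

```text
clock: 12.32
eef_pos: [0.4609, -0.3062, -0.0074]
tool_rot: [0.586, 0.81, -0.0, -0.002]
ft_force: [-0.1, 0.1, -0.3]
grip_width: 0.0854
grasp_force: 0.0
```

>>> send_rows:
  steps: "-1 0 0 0 0 0 0;-1 0 0 0 0 0 0;-1 0 0 0 0 0 0;-1 0 0 0 0 0 0;-1 0 0 0 0 0 0"

```text
clock: 12.73
eef_pos: [0.4634, -0.3083, -0.0034]
tool_rot: [0.586, 0.81, 0.0, 0.002]
ft_force: [0.3, -0.1, 0.8]
grip_width: 0.0254
grasp_force: 0.0
```

>>> send_rows:
  steps: "-1 0 0 0 0 0 0;-1 0 0 0 0 0 0;-1 0 0 0 0 0 0;-1 0 0 0 0 0 0;-1 0 0 0 0 0 0"

```text
clock: 13.15
eef_pos: [0.4628, -0.308, -0.004]
tool_rot: [0.586, 0.81, -0.0, 0.001]
ft_force: [-2.0, 0.1, 6.5]
grip_width: 0.0105
grasp_force: 59.9
```

>>> send_rows:
  steps: "-1 0 0 0.02 0 0 0;-1 0 0 0.03 0 0 0;-1 0 0 0.035 0 0 0;-1 0 0 0.035 0 0 0;-1 0 0 0.03 0 0 0"

```text
clock: 13.57
eef_pos: [0.4618, -0.3071, 0.1462]
tool_rot: [0.586, 0.81, 0.0, -0.0]
ft_force: [0.8, 0.7, -2.8]
grip_width: 0.0104
grasp_force: 59.0
```

>>> send_rows:
  steps: "-1 0.0035 0.026 0 0 0 0.0387;-1 0.0035 0.026 0 0 0 0.0387;-1 0.0035 0.026 0 0 0 0.0387;-1 0.0035 0.026 0 0 0 0.0387;-1 0.0035 0.026 0 0 0 0.0387"

```text
clock: 13.98
eef_pos: [0.4788, -0.176, 0.144]
tool_rot: [0.505, 0.863, -0.0, -0.001]
ft_force: [-0.6, -0.5, -3.3]
grip_width: 0.0105
grasp_force: 58.9
```

>>> send_rows:
  steps: "-1 0.0035 0.026 0 0 0 0.0387;-1 0.0035 0.026 0 0 0 0.0387;-1 0.0035 0.026 0 0 0 0.0387;-1 0.0035 0.026 0 0 0 0.0387;-1 0.0035 0.026 0 0 0 0.0387"

```text
clock: 14.4
eef_pos: [0.4963, -0.046, 0.144]
tool_rot: [0.419, 0.908, -0.0, -0.001]
ft_force: [1.0, -0.2, -3.3]
grip_width: 0.0105
grasp_force: 58.9
```

>>> send_rows:
  steps: "-1 0.0035 0.02 0 0 0 0.0387;-1 0.0035 0.02 0 0 0 0.0387;-1 0.0035 0.02 0 0 0 0.0387;-1 0.0035 0.01 0 0 0 0.0387;-1 0 0 0 0 0 0.0387"

```text
clock: 14.82
eef_pos: [0.5112, 0.0246, 0.1441]
tool_rot: [0.327, 0.945, 0.0, -0.0]
ft_force: [-0.5, -0.2, -3.1]
grip_width: 0.0106
grasp_force: 59.0
```

>>> send_rows:
  steps: "-1 0 0 0 0 0 0;-1 0 0 0 0 0 0;-1 0 0 0 0 0 0;-1 0 0 0 0 0 0;-1 0 0 0 0 0 0"

```text
clock: 15.23
eef_pos: [0.511, 0.022, 0.1447]
tool_rot: [0.33, 0.944, -0.0, -0.0]
ft_force: [0.4, 0.0, -2.2]
grip_width: 0.0109
grasp_force: 59.0
```

```bash
python3 - <<'E'
from look import *
o,c,P=look('w7.png'); np.save('w7.npy',P)
M=R.from_quat(o['tool_rot']).as_matrix(); print(M.round(3).tolist(),'y line',np.degrees(np.arctan2(M[1,1],M[0,1])))
dog(P)
L=(P-o['eef_pos'])@M
g=c['frame'].min(2)
for a,b in((-62,-52),(-52,-44),(-40,-25),(-25,-10),(-10,12)):
    m=(L[...,2]*1000>a)&(L[...,2]*1000<b)&(abs(L[...,1])<.02)&(abs(L[...,0])<.06)&(g>90)
    if m.sum()>5: print(a,b,m.sum(),np.percentile(L[m],[2,50,98],axis=0).round(4).tolist())
E
```

```text
[0.511  0.022  0.1447] [ 0.04  0.29 -0.06  1.22 -0.    0.72] [ 0.4  0.  -2.2]
[[-0.782, 0.624, -0.0], [0.624, 0.782, -0.0], [0.0, -0.0, -1.0]] y line 51.4066596847815
tip 157 [0.51559554 0.08728459 0.10979136] ((516.1566772460938, 87.0823974609375), (11.074013710021973, 11.555985450744629), 46.152000427246094) 0.11011388314841311
dog 723 [0.53805039 0.06985748 0.08821234] ((532.4400024414062, 75.05023956298828), (23.509687423706055, 49.58894348144531), 38.27739715576172) -52.81121747112181
-62 -52 4092 [[-0.0373, -0.0088, -0.0587], [0.0102, -0.0004, -0.0566], [0.0428, 0.008, -0.0541]]
-52 -44 280 [[0.0062, -0.0167, -0.0518], [0.0105, -0.0013, -0.0479], [0.0437, 0.0135, -0.0443]]
-40 -25 799 [[0.0024, -0.0154, -0.0385], [0.0126, -0.0023, -0.0326], [0.0435, 0.014, -0.0261]]
-25 -10 223 [[0.0161, -0.0155, -0.0248], [0.0166, -0.0083, -0.0185], [0.017, 0.0139, -0.0105]]
-10 12 86 [[0.0162, -0.0156, -0.01], [0.0167, -0.0091, -0.0067], [0.017, 0.0139, -0.0032]]
```

View pics/w7.png

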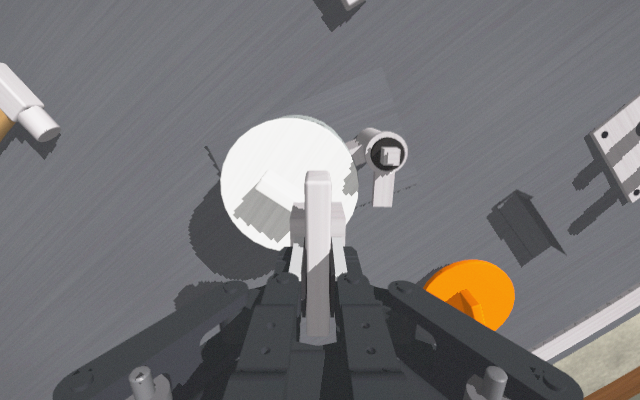

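Wrist view: handle held squarely, hub at (317,222), spindle tip at (390,155) and dog below it at (383,190). I refine the spindle centre and the dog angle from this same image.

```bash
python3 - <<'E'
from look import *
P=np.load('w7.npy'); img=cv2.imread('pics/w7.png'); s=np.array([.5155,.087])
m=(np.hypot(P[...,0]-s[0],P[...,1]-s[1])<.012)&(P[...,2]>.1085)&(P[...,2]<.113)
v,u=np.nonzero(m); print('px',u.min(),u.max(),v.min(),v.max(),m.sum())
p=P[m]; print(p.mean(0),np.median(p,0),rect(p))
M=np.array([[-.782,.624],[.624,.782]])
for a,b in((.0885,.0925),(.095,.1045),(.1045,.1085),(.1085,.113)):
    q=region(P,s,.015 ,a,b); l=(q[:,:2]-s)@M
    print(a,len(q),np.percentile(l,[3,50,97],axis=0).round(4).tolist())
d=region(P,s,.046,.084,.0915); w=d[:,:2]-s; r=np.hypot(*w.T); a=np.degrees(np.arctan2(w[:,1],w[:,0]))
k=(r>.024)&(r<.042)&(a>-80)&(a<10); print('dog',k.sum(),a[k].mean(),np.percentile(a[k],[2,98]))
h=[P[...,2]>0]
cv2.imwrite('pics/w7c.png',cv2.resize(img[110:230,330:450],None,fx=4.5,fy=4.5,interpolation=cv2.INTER_CUBIC))
E
```

```text
px 387 398 153 163 126
[0.51584525 0.0874505  0.11034891] [0.51590373 0.08747751 0.11028836] ((515.91845703125, 87.5103530883789), (8.300162315368652, 7.627256870269775), 52.51671600341797)
0.0885 113 [[-0.0132, -0.0138], [0.0063, -0.0089], [0.0142, 0.0092]]
0.095 158 [[-0.0106, -0.0101], [0.003, -0.0033], [0.0113, 0.0125]]
0.1045 155 [[-0.0059, -0.0054], [0.0015, -0.0015], [0.0058, 0.0066]]
0.1085 126 [[-0.0038, -0.0033], [0.0, 0.0005], [0.0037, 0.0046]]
dog 424 -38.680709967173996 [-54.50704929 -22.5179089 ]
```

View pics/w7c.png

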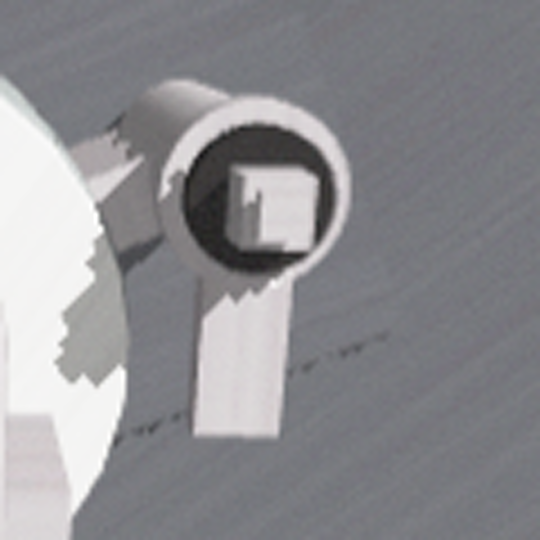

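The crop shows the spindle tip square at (283,205) of the crop, with the dog straight below at (240,360), aligned with the held handle's axes. I move over the spindle.

>>> send_rows:
  steps: "-1 0.0012 0.012 0 0 0 0;-1 0.0015 0.0155 0 0 0 0;-1 0.0015 0.0155 0 0 0 0;-1 0.0015 0.013 0 0 0 0;-1 0.001 0.009 0 0 0 0"

```text
clock: 15.7
eef_pos: [0.5179, 0.0892, 0.1447]
tool_rot: [0.329, 0.944, 0.0, -0.0]
ft_force: [0.1, 0.0, -3.3]
grip_width: 0.0105
grasp_force: 58.9
```

>>> send_rows:
  steps: "-1 0 0 -0.01 0 0 0;-1 0 0 -0.01 0 0 0;-1 0 0 -0.006 0 0 0;-1 0 0 -0.002 0 0 0;-1 0 0 0 0 0 0"

```text
clock: 16.12
eef_pos: [0.5166, 0.0868, 0.1152]
tool_rot: [0.33, 0.944, -0.001, -0.001]
ft_force: [-0.3, 0.1, -1.9]
grip_width: 0.0107
grasp_force: 59.1
```

```bash
python3 - <<'E'
from look import *
o,c,P=look('w8.png'); M=R.from_quat(o['tool_rot']).as_matrix(); L=(P-o['eef_pos'])@M; g=c['frame'].min(2)
print('target TCP', np.array([.5159,.0875])-M[:2,:2]@[.0016,-.0008])
m=(L[...,2]>-.03)&(L[...,2]<-.005)&(abs(L[...,1])<.02)&(L[...,0]>.01)&(L[...,0]<.025)&(g>90); print(m.sum(),np.percentile(L[m],[2,50,98],axis=0).round(4).tolist())
E
```

```text
[0.5166 0.0868 0.1152] [ 0.17  0.34 -0.07  1.17 -0.    0.84] [-0.3  0.1 -1.9]
target TCP [0.5176497  0.08712783]
382 [[0.0161, -0.0155, -0.0294], [0.0166, -0.0082, -0.019], [0.017, 0.0139, -0.0056]]
```

>>> send_rows:
  steps: "-1 0.001 0.0003 -0.003 0 0 0;-1 0 0 -0.003 0 0 0;-1 0 0 -0.003 0 0 0;-1 0 0 -0.002 0 0 0;-1 0 0 0 0 0 0"

```text
clock: 16.58
eef_pos: [0.5184, 0.0878, 0.1052]
tool_rot: [0.33, 0.944, -0.0, -0.0]
ft_force: [0.1, -0.3, -2.6]
grip_width: 0.0105
grasp_force: 59.1
```

>>> send_rows:
  steps: "-1 0 0 -0.002 0 0 0;-1 0 0 -0.001 0 0 0;-1 0 0 -0.001 0 0 0;-1 0 0 0 0 0 0;-1 0 0 0 0 0 0"

```text
clock: 17.0
eef_pos: [0.5186, 0.0878, 0.1016]
tool_rot: [0.33, 0.944, -0.0, -0.0]
ft_force: [-0.0, 0.4, -2.7]
grip_width: 0.0103
grasp_force: 59.0
```

>>> send_rows:
  steps: "-1 -0.0008 -0.0006 -0.001 0 0 0;-1 0 0 -0.001 0 0 0;-1 0 0 -0.001 0 0 0;-1 0 0 -0.001 0 0 0;-1 0 0 0 0 0 0"

```text
clock: 17.42
eef_pos: [0.5178, 0.0873, 0.0975]
tool_rot: [0.33, 0.944, -0.0, -0.0]
ft_force: [-0.5, -0.4, -2.6]
grip_width: 0.0107
grasp_force: 59.0
```

>>> send_rows:
  steps: "-1 0 0 -0.001 0 0 0;-1 0 0 -0.001 0 0 0;-1 0 0 -0.001 0 0 0;-1 0 0 -0.001 0 0 0;-1 0 0 0 0 0 0"

```text
clock: 17.83
eef_pos: [0.5178, 0.0872, 0.0934]
tool_rot: [0.33, 0.944, -0.0, -0.0]
ft_force: [-0.5, 1.1, -2.6]
grip_width: 0.0106
grasp_force: 59.0
```

The bore is over the full square with no contact force. I continue down onto the collar and press.

>>> send_rows:
  steps: "-1 0 0 -0.001 0 0 0;-1 0 0 -0.001 0 0 0;-1 0 0 -0.001 0 0 0;-1 0 0 -0.001 0 0 0;-1 0 0 -0.001 0 0 0"

```text
clock: 18.25
eef_pos: [0.5182, 0.0872, 0.0898]
tool_rot: [0.33, 0.944, 0.0, 0.0]
ft_force: [-3.2, -0.9, 6.4]
grip_width: 0.0107
grasp_force: 60.3
```

>>> send_rows:
  steps: "-1 0 0 -0.001 0 0 0;-1 0 0 -0.001 0 0 0;-1 0 0 -0.001 0 0 0;-1 0 0 -0.001 0 0 0;-1 0 0 0 0 0 0"

```text
clock: 18.67
eef_pos: [0.5181, 0.0873, 0.086]
tool_rot: [0.33, 0.944, 0.0, 0.001]
ft_force: [-4.0, -1.6, 4.9]
grip_width: 0.0106
grasp_force: 60.1
```

>>> send_rows:
  steps: "-1 0 0 -0.001 0 0 0;-1 0 0 -0.001 0 0 0;-1 0 0 0 0 0 0;-1 0 0 0 0 0 0;-1 0 0 0 0 0 0"

```text
clock: 19.08
eef_pos: [0.5182, 0.0872, 0.0844]
tool_rot: [0.33, 0.944, 0.0, 0.001]
ft_force: [-3.1, -0.2, 7.4]
grip_width: 0.0107
grasp_force: 60.4
```

>>> send_rows:
  steps: "-1 0 0 -0.001 0 0 0;-1 0 0 -0.001 0 0 0;-1 0 0 -0.001 0 0 0;-1 0 0 0 0 0 0;-1 0 0 0 0 0 0"

```text
clock: 19.5
eef_pos: [0.5184, 0.0872, 0.0843]
tool_rot: [0.33, 0.944, 0.001, 0.002]
ft_force: [-7.8, -1.6, 23.9]
grip_width: 0.01
grasp_force: 62.7
```

The handle is home. I relieve the press and turn clockwise, shifting the TCP slightly so that the spindle axis stays the centre of rotation.

>>> send_rows:
  steps: "-1 0 0 0.002 0 0 0;-1 0 0 0.001 0 0 -0.05;-1 -0.0001 -0.0001 0 0 0 -0.09;-1 -0.0001 -0.0001 0 0 0 -0.09;-1 -0.0001 -0.0001 0 0 0 -0.09"

```text
clock: 19.92
eef_pos: [0.5172, 0.0868, 0.0844]
tool_rot: [0.478, 0.878, -0.0, 0.0]
ft_force: [-5.7, -1.9, 9.0]
grip_width: 0.0108
grasp_force: 60.7
```

>>> send_rows:
  steps: "-1 -0.0001 -0.0001 0 0 0 -0.09;-1 -0.0001 -0.0001 0 0 0 -0.09;-1 -0.0001 -0.0001 0 0 0 -0.09;-1 -0.0001 -0.0001 0 0 0 -0.09;-1 -0.0001 -0.0001 0 0 0 -0.09"

```text
clock: 20.33
eef_pos: [0.5163, 0.0863, 0.0844]
tool_rot: [0.662, 0.75, -0.0, -0.0]
ft_force: [-6.3, -1.6, 9.9]
grip_width: 0.0104
grasp_force: 60.8
```

>>> send_rows:
  steps: "-1 -0.0001 -0.0001 0 0 0 -0.09;-1 -0.0001 -0.0001 0 0 0 -0.09;-1 -0.0001 -0.0001 0 0 0 -0.09;-1 -0.0001 -0.0001 0 0 0 -0.09;-1 -0.0001 -0.0001 0 0 0 -0.06"

```text
clock: 20.75
eef_pos: [0.5154, 0.0862, 0.0844]
tool_rot: [0.803, 0.596, -0.0, -0.001]
ft_force: [-7.1, 0.5, 11.0]
grip_width: 0.0112
grasp_force: 60.8
```

>>> send_rows:
  steps: "-1 0 0 0 0 0 -0.02;-1 0 0 0 0 0 -0.02;-1 0 0 0 0 0 -0.02;-1 0 0 0 0 0 0;-1 0 0 0 0 0 0"

```text
clock: 21.17
eef_pos: [0.5153, 0.0862, 0.0844]
tool_rot: [0.82, 0.573, -0.0, -0.001]
ft_force: [-6.5, 0.5, 11.1]
grip_width: 0.011
grasp_force: 60.9
```

```bash
python3 - <<'E'
from look import *
o,c,P=look('w9.png'); print(o['ft_torque'],o['tool_rot'])
for n in('wrist','top','side'):
    P=cloud(cam(n)); s=np.array([.5155,.0875]); d=region(P,s,.046,.0835,.0905); w=d[:,:2]-s; r=np.hypot(*w.T); a=np.degrees(np.arctan2(w[:,1],w[:,0])); k=(r>.024)&(r<.043)
    print(n,k.sum(),np.percentile(a[k],[3,50,97]) if k.sum() else '')
E
```

```text
[0.5153 0.0862 0.0844] [ 0.17  0.36 -0.13  1.09  0.    2.09] [-6.5  0.5 11.1]
[-0.10351351  1.59988864  0.08613935] [ 8.19707631e-01  5.72781678e-01 -3.32247766e-04 -6.62167449e-04]
wrist 0 
top 0 
side 18 [-117.08813821 -105.34632323  -92.91379246]
```

The side camera shows the dog at −105°, pointing at the pot's centre. I release and rise.

>>> send_rows:
  steps: "-1 0 0 0.001 0 0 0;1 0 0 0 0 0 0;1 0 0 0 0 0 0;1 0 0 0 0 0 0;1 0 0 0 0 0 0"

```text
clock: 21.78
eef_pos: [0.5173, 0.086, 0.0838]
tool_rot: [0.82, 0.573, 0.0, 0.0]
ft_force: [-1.0, 1.1, 0.1]
grip_width: 0.0587
grasp_force: 0.0
```

>>> send_rows:
  steps: "1 0 0 0 0 0 0;1 0 0 0 0 0 0;1 0 0 0 0 0 0;1 0 0 0 0 0 0;1 0 0 0.015 0 0 0"

```text
clock: 22.2
eef_pos: [0.5143, 0.0856, 0.0961]
tool_rot: [0.82, 0.573, -0.003, -0.001]
ft_force: [-0.3, 0.2, -0.3]
grip_width: 0.0855
grasp_force: 0.0
```

>>> send_rows:
  steps: "1 0 0 0.03 0 0 0;1 0 0 0.035 0 0 0;1 0 0 0.035 0 0 0;1 -0.01 0 0.02 0 0 0;1 -0.02 0 0 0 0 0"

```text
clock: 22.62
eef_pos: [0.4911, 0.0865, 0.2239]
tool_rot: [0.82, 0.572, 0.005, 0.002]
ft_force: [1.1, -0.6, 0.2]
grip_width: 0.0855
grasp_force: 0.0
```

>>> send_rows:
  steps: "1 0 0 0 0 0 0;1 0 0 0 0 0 0;1 0 0 0 0 0 0;1 0 0 0 0 0 0;1 0 0 0 0 0 0"

```text
clock: 23.03
eef_pos: [0.4869, 0.0859, 0.2178]
tool_rot: [0.82, 0.573, -0.001, -0.0]
ft_force: [0.7, -0.9, -0.4]
grip_width: 0.0855
grasp_force: 0.0
```

```bash
python3 - <<'E'
from look import *
o,c,P=look('w10.png')
b=region(P,(.5155,.0875),.06,.132,.15); h=region(P,(.5155,.0875),.03,.112,.122); print('bar',len(b),np.median(b[:,2]),rect(b),'hub',len(h),rect(h) if len(h) else '', np.median(h[:,2]) if len(h) else '')
fl=region(P,(.491,.006),.045,.07,.084); print('flange',np.median(fl[:,2]))
for n in('wrist','side'):
    P=cloud(cam(n)); s=np.array([.5155,.0875]); d=region(P,s,.046,.0835,.0905); w=d[:,:2]-s; r=np.hypot(*w.T); a=np.degrees(np.arctan2(w[:,1],w[:,0])); k=(r>.024)&(r<.043)
    print(n,k.sum(),np.percentile(a[k],[3,50,97]) if k.sum() else '')
E
```

```text
[0.4869 0.0859 0.2178] [ 0.17  0.22  0.05  1.4  -0.    2.1 ] [ 0.7 -0.9 -0.4]
bar 1265 0.14100013192910554 ((515.9684448242188, 88.177978515625), (82.37963104248047, 12.043770790100098), 71.42880249023438) hub 505 ((515.8265991210938, 87.76021575927734), (29.265291213989258, 30.0145320892334), 72.03872680664062) 0.11717055795987974
flange 0.07752526356498701
wrist 38 [-90.08585864 -85.81126036 -80.52623384]
side 16 [-119.77879254 -106.44397955  -85.71253727]
```

View pics/w10.png

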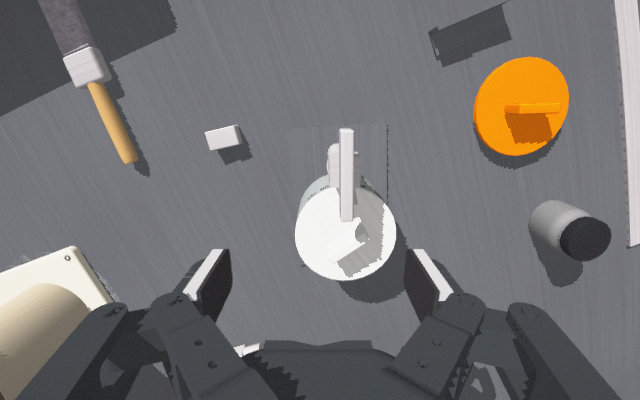

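Final view: the handle (346,175) is upright on the spindle, its bar towards the pot. The lid (345,235) is seated, and the arm is clear of both. Measured heights match home, so I hand the job in.

```bash
python3 -c "
from workcell import *
print(job_done())"
```

```text
the job is handed in; nothing more can be done
None
```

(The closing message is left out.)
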